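# Isolate and lock off the desk supply

## Task

I am about to work inside the open computer, so make the desk's power safe: press the isolator's handle in and turn it the quarter turn from on to off, until it springs back out at off. Then swing the slotted lock plate down over the handle and press it down gently until it snaps under the spring clip and lies flat, ready for my padlock. Force nothing, and leave everything else on the desk where it is.

Things in the scene. Friction and masses are not known exactly. Their poses are not given: they have to be found in the camera images.
- isolator: Grey sloped enclosure screwed to the desk, 158 deep (x), 190 wide over its feet (y), 45 high in front, 119 at the back. Origin: centre of underside, at desk level; x to its back, y left, z up. Face slopes up to the back at 25 deg: centre (0,0,82), normal (-0.423,0,0.906). On it the black handle (centre), the plate's hinge above; 54 below the handle a steel padlock staple (26 wide, 29 tall).
- handle_grip (a point): Point to grip on the handle: on its turning axis, 30 above the face. The handle is a black bar 64 long, 14 thick, its top 36 above the face, on a round collar 60 across and 10 high. Axes turn with the handle: x along the bar, y across its thickness, z out of the face along the turning axis. Moves 7 down when pressed in.
- handle (a joint): Turn of the handle (rad): 0 on (bar pointing up the slope), 1.571 off (bar lying across the face); grows anticlockwise looking onto the face. Turns only while pressed in; springs out again into its notch at either end.
- handle_push (a joint): How far the handle is pressed in (m): 0 sprung out, 0.007 fully in; the spring takes 5 N at first and 12 N fully in. Between on and off the notch ring keeps it in.
- lock_plate (a joint): Angle of the lock plate (rad): 0 closed, flat, 14 above the face; up to 2.5 open, laid back. Stiff friction hinge, stays where left, 1 to 2 N at its edge moves it. Hinge axis: along the isolator's y through (45.7, 0, 116.4) in its frame. Its slot (78 x 26) passes the bar only with the handle at off. From 0.1 down the edge must be pushed past the clip with 5 to 10 N; it snaps and stays.
- plate_edge (a point): Middle of the lock plate's rolled free edge (a bead 9 thick, 102 long), 123 from the hinge axis. The plate is bare steel, 119 x 100 x 3, with a slot for the bar and one for the staple. A steel spring clip 24 wide on the face's lower edge holds the edge's middle when shut. Axes: x from edge to hinge, y along the edge, z out of the outer face (the one that shows when closed).
- hard_case: Bystander: black hard tool case with a carrying handle, 128 x 217 x 52, loose. Origin: centre of its underside.
- mouse: Bystander: black computer mouse, 124 x 76 x 48, loose. Origin: centre of its underside.
- screwdriver: Bystander: small screwdriver, 164 long, 21 thick, loose. Origin: centre of its underside.
- mug: Bystander: white mug on a coaster, 95 tall, loose. Origin: centre of its underside.
- memo_pad: Bystander: block of notes, 76 x 76 x 17, loose. Origin: centre of its underside.

How it is judged:
By the outcome, as a careful person would: the job done as asked, in the order asked, and still so for the second after the job is handed in, with the robot touching nothing.
It also fails if it takes over 51 s, if anything falls off the work surface, if the arm or the gripper's body presses on something with over 40 N, if the wrist force passes 120 N, or if a joint passes its speed limit or range.

## Robot

A 6-joint arm with a two-finger parallel gripper is mounted at the origin on a cart in front of the work surface, level with it; the furniture and walls round the work are solid. World frame = base frame: x ahead of the robot, y to its left, z up, the work surface at z = 0. Lengths are in m, angles in rad, forces in N, time in s.
With the tool pointing down it reaches from about 0.25 to 0.8 m from the base axis. Payload 8.5 kg.
Tool frame: the origin (TCP) lies at the very end of the fingers, on their centre line; the grasp point (between the pads) lies behind it (ctrl.grasp_offset is the z of the grasp point in the tool frame, in m); z points along the fingers, y is the line along which they close (so a half turn about z gives the same grasp; the last joint's range is limited). The gripper opens to 85 mm and grips with 20 to 120 N. Pads are 22 mm wide; open, the fingers measure 114 mm over their backs; the gripper's body (76 mm by 85 mm) begins 54 mm behind the grasp point. The pads swing forward as they close: fully open they stand 13 mm farther back than shut.
Start: joints at [-1.178, 0.238, -0.013, 1.319, 0, 1.571], TCP at [0.201, -0.485, 0.192] pointing down, gripper open.
Joint ranges: [-2.66, 2.66], [-1.03, 1.9], [-1.14, 1.46], [-1.82, 2.27], [-1.45, 1.34], [-3.14, 3.14]. Speed limits (rad/s): [2.22, 2.22, 2.79, 3.14, 3.14, 3.14].

## Interface

Orientations are given as a unit quaternion [x, y, z, w].
In Python, from rig import ctrl gives the robot as it stands.
- The arm moves only by the tool arm_command, never from a script. Its argument "deltas" is a list of rows, each a list of 2 entries, a list of its own where there are three numbers: the shift along the tool's x, y, z scaled (see below), then the turn about the tool's z scaled (see below). In form: [[[tx, ty, tz], yaw], ...]. A call has 1 to 10 rows; each row is the pose to reach, as a shift and turn from the pose commanded when the call began, along the tool's axes at that moment; what a row does not reach only later rows make up. The controller multiplies each number of a shift by 40 cm and each number of a turn by 0.5 rad. A row lasts 1/10 s, in which the tool goes at most 50 mm and 8.59 degrees, less where a joint would pass 70% of its speed; a pose out of reach is approached as far as the arm can. A call with a number of a shift or a turn outside -1 to 1 is refused whole. A call with a gripper value outside its range is refused whole. "jaw" is the closure, from 0 (fully open) to 1 (shut), set as the call begins (left out, the last holds). The fingers move at their own pace and stop on an object; "grip_force" is the grip in N (left out, the last holds). Time passes only in rows, so rows that repeat a pose let the fingers close. It gives the time, the measured TCP pose, the force, the opening and the grip force at its end, in the units of the state.
- ctrl.get_obs(): the state, without advancing time (a new reading comes with each control period).
- ctrl.snapshot(name): name is "scene" or "top" or "wrist"; returns (picture, depth): 420x560x3 uint8, red, green, blue; 420x560 float32, m along the optical axis (not along the pixel's ray), 0 where there is no reading.
- ctrl.camera_params(name): a dict with "camera_matrix" (3x3 intrinsics, pixels), "extrinsics" (4x4, takes a point from world to camera coordinates); the wrist camera has in their place "hand_eye" (4x4, takes a point from camera to tool coordinates, whose origin is the TCP and whose axes are the flange's). Camera axes: x right, y down, z forward; pixel columns grow to the right and rows downward; lengths in m; the calibration is good to about 2 mm. A picture is of the moment at which its call begins: read the wrist's pose just before it. camera_params takes no time and is no camera call.
- ctrl.hand_in(): hands the job in; it is judged then, once.
Trained networks look in the newest picture that a camera, given by its name, has taken for a name from the list of things; names that differ only in an ending like _2 or _b are one class to them, and where a whole thing is asked for, a point or a joint stands for the part that bears it (a point fixed in the world has none). Each returns a list of dicts, best first, with "score" (0 to 1); they miss things now and then, are a little off and sometimes report something else, mostly with a low value. They report only what shows in the picture. A call takes as long as a camera call.
- ctrl.cut_out(label, camera): "mask" (420x560 bool, what is visible of it).
- ctrl.tip_of(label, camera): "xyz" ([x, y, z] in m, in world coordinates, good to about 4 mm: a listed point, or the origin of a listed thing).
The state is a dict: "time": time; "q": joint angles; "joint_vel": joint speeds; "effort": joint torques, N m; "tcp_pos": TCP position; "tcp_rot": TCP orientation; "wrist_force": force on the tool from outside, world axes, zero at the start; "moment": the same for the moment, N m; "gripper_width": opening from 0.0 (shut) to 1.0 (fully open); "gripper_force": force on a finger pad.
Only numpy, scipy, OpenCV 4.12 (cv2) and the standard library are available. Lean on these libraries where they do the work, as an engineer would, in place of code of your own. Each camera call takes 0.05 s, during which the arm holds its last target. There are 200 camera calls.

## Working session

There is one attempt and no reset: what is moved stays moved. The work goes in short steps, Python scripts to look and compute and a tool call to move; the robot and the scene stay as the last step left them, time stands still between calls to the robot, and variables do not carry over. Pictures are saved under pics/ and viewed, at most 10 in all, crops included, and the job is handed in when it is done.

Besides the shell and the picture viewer there is one more tool, called after "Emit:" by a JSON object that holds its "op" and its "data", one argument or row to a line. arm_command: Moves the arm, as the interface text tells. Shifts and turns lie within -1 to 1; 1 stands for 40 cm of shift or 0.5 rad of turn. Its arguments: {"type":"object","properties":{"deltas":{"type":"array","items":{"type":"array"}},"jaw":{"type":"number"},"grip_force":{"type":"number"}},"required":["deltas"]}

```bash
mkdir -p pics; ls; python3 - <<'E'
from rig import ctrl
import cv2,numpy as np
o=ctrl.get_obs();print({k:np.round(v,3) for k,v in o.items()},ctrl.grasp_offset)
ims=[]
for c in("scene","top"):
    im,d=ctrl.snapshot(c);ims.append(im);np.save(f"pics/{c}_d.npy",d)
    for n in("isolator","handle_grip","plate_edge"):
        print(c,n,[(round(r["score"],2),np.round(r["xyz"],4)) for r in ctrl.tip_of(n,c)[:2]])
    P=ctrl.camera_params(c);print(np.round(P["extrinsics"],3))
for n in("hard_case","mouse","screwdriver","mug","memo_pad"):
    print(n,[(round(r["score"],2),np.round(r["xyz"],3)) for r in ctrl.tip_of(n,"top")[:1]])
print(ctrl.camera_params("wrist"))
cv2.imwrite("pics/s.png",ims[0][...,::-1]);cv2.imwrite("pics/t.png",ims[1][...,::-1])
E
```

```text
pics
{'time': np.float64(0.0), 'q': array([-1.178,  0.239, -0.014,  1.319, -0.   ,  1.571]), 'joint_vel': array([ 0.   ,  0.001, -0.   ,  0.001,  0.001, -0.   ]), 'effort': array([-2.0000e-03, -5.3877e+01,  3.4644e+01,  1.8000e-02, -0.0000e+00,
       -0.0000e+00]), 'tcp_pos': array([ 0.201, -0.485,  0.192]), 'tcp_rot': array([ 0.981,  0.195, -0.   , -0.001]), 'wrist_force': array([ 0.847, -0.378,  0.39 ]), 'moment': array([-0.027,  0.002, -0.014]), 'gripper_force': np.float64(0.0), 'gripper_width': np.float64(1.005)} -0.0187
scene isolator [(0.82, array([ 0.5054,  0.0531, -0.0009]))]
scene handle_grip [(0.89, array([0.4945, 0.0458, 0.1064])), (0.56, array([ 0.5042, -0.216 , -0.0074]))]
scene plate_edge [(0.64, array([0.5454, 0.0632, 0.2408]))]
[[-0.824 -0.567 -0.007  0.432]
 [-0.27   0.403 -0.874  0.267]
 [ 0.499 -0.718 -0.485  0.734]
 [ 0.     0.     0.     1.   ]]
top isolator [(0.82, array([5.077e-01, 5.600e-02, 2.000e-04]))]
top handle_grip [(0.89, array([0.4968, 0.0509, 0.1072])), (0.67, array([ 0.6797, -0.3452, -0.0053]))]
top plate_edge [(0.83, array([0.5474, 0.0611, 0.2404])
[... 199 characters left out ...]
([0.634, 0.235, 0.003]))]
screwdriver [(0.81, array([ 0.37 , -0.063, -0.004]))]
mug [(0.63, array([0.76 , 0.154, 0.001]))]
memo_pad [(0.59, array([ 0.678, -0.35 , -0.004]))]
{'camera_matrix': array([[367.30185485,   0.        , 274.33455545],
       [  0.        , 367.30185485, 213.37813133],
       [  0.        ,   0.        ,   1.        ]]), 'hand_eye': array([[-1.15007936e-04, -9.45870417e-01, -3.24544513e-01,
         8.52691766e-02],
       [ 9.99998712e-01, -6.28369278e-04,  1.47698730e-03,
        -1.39296369e-03],
       [-1.60097239e-03, -3.24543925e-01,  9.45869271e-01,
        -1.81520553e-01],
       [ 0.00000000e+00,  0.00000000e+00,  0.00000000e+00,
         1.00000000e+00]])}
```

View pics/s.png

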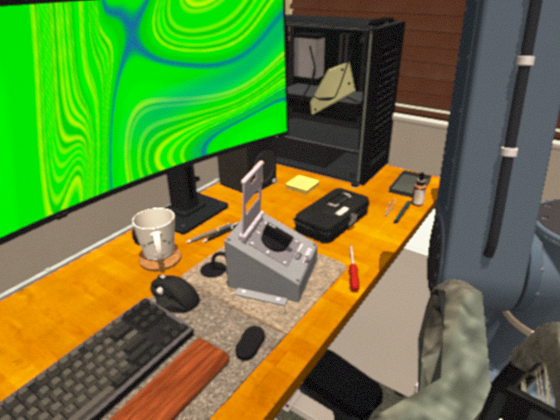

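View pics/t.png

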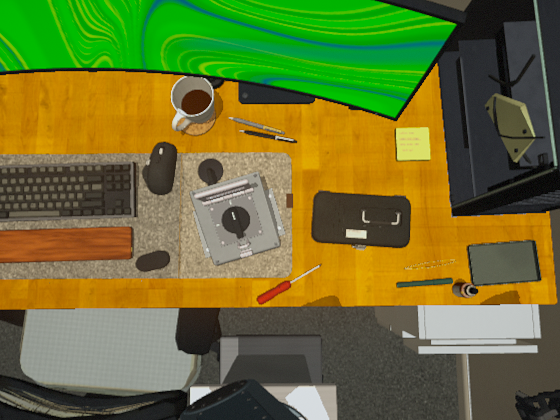

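The top view shows the isolator at about px (237,218), turned slightly anticlockwise, with the bar pointing up the slope. The plate stands near-vertical behind it (edge at about (222,185)), and the hard case and screwdriver are clear of it on the right. Next I'll get yaw and plate angle from depth.

```bash
cat > h.py <<'E'
from rig import ctrl
import numpy as np
def cloud(c,label=None,d=None,T=None):
    P=ctrl.camera_params(c);K=P["camera_matrix"]
    im,d=ctrl.snapshot(c)
    m=d>0
    if label: 
        r=ctrl.cut_out(label,c)
        m&=r[0]["mask"]
    v,u=np.nonzero(m);z=d[v,u]
    p=np.c_[(u-K[0,2])*z/K[0,0],(v-K[1,2])*z/K[1,1],z]
    if T is None: T=np.linalg.inv(P["extrinsics"])
    return p@T[:3,:3].T+T[:3,3],im
def ransac(p,nrm=None,tol=.002,n=600,seed=0):
    g=np.random.default_rng(seed);best=None;bc=0
    for _ in range(n):
        a,b,c=p[g.choice(len(p),3,replace=False)]
        k=np.cross(b-a,c-a);l=np.linalg.norm(k)
        if l<1e-6: continue
        k/=l;k*=np.sign(k[2]) or 1
        if nrm and not nrm(k): continue
        i=abs((p-a)@k)<tol
        if i.sum()>bc: bc=i.sum();best=i
    q=p[best];c=q.mean(0);k=np.linalg.svd(q-c)[2][2];k*=np.sign(k[2])
    return k,c,best
E
python3 - <<'E'
from h import *
for c in("top","scene"):
    p,_=cloud(c,"isolator")
    k,ce,i=ransac(p,lambda k:.8<k[2]<.97)
    print(c,len(p),i.sum(),"n",k.round(3),"tilt",np.degrees(np.arccos(k[2])).round(1),"yaw",np.degrees(np.arctan2(-k[1],-k[0])).round(1),"c",ce.round(4),"h over face at (.506,.054)",(ce[2]-((np.array([.506,.054])-ce[:2])@k[:2])/k[2]).round(4))
    p,_=cloud(c,"plate_edge")
    k,ce,i=ransac(p,lambda k:k[2]<.5)
    print(" plate",len(p),i.sum(),k.round(3),ce.round(3),p[i].min(0).round(3),p[i].max(0).round(3),"yaw",np.degrees(np.arctan2(k[1],k[0])).round(1))
p,_=cloud("top","handle_grip")
t=p[p[:,2]>.098]; t=t
c=t.mean(0);e=np.linalg.svd((t-c)[:,:2],full_matrices=False)[2][0]
print("bar",len(t),c.round(4),np.degrees(np.arctan2(e[1],e[0])).round(1),t.min(0).round(3),t.max(0).round(3))
E
```

```text
top 6602 2610 n [-0.404 -0.117  0.907] tilt 24.9 yaw 16.1 c [0.5015 0.0494 0.0802] h over face at (.506,.054) 0.0828
 plate 656 445 [0.959 0.276 0.067] [0.547 0.065 0.191] [0.53  0.016 0.117] [0.565 0.113 0.248] yaw 16.1
scene 7376 1965 n [-0.405 -0.111  0.907] tilt 24.8 yaw 15.4 c [0.4911 0.0701 0.077 ] h over face at (.506,.054) 0.0817
 plate 444 84 [-0.023  0.987  0.158] [ 0.677 -0.31   0.007] [ 0.645 -0.313 -0.003] [ 0.72  -0.307  0.015] yaw 91.3
bar 305 [0.5032 0.0508 0.1113] -165.4 [0.466 0.033 0.098] [0.531 0.076 0.13 ]
```

```bash
cat >> h.py <<'E'
from scipy.spatial.transform import Rotation as R
O=np.array([.507,.0535,0]);YAW=np.radians(15.8)
RI=R.from_euler('z',YAW).as_matrix()
def to(iso_mm,phi_deg=None):
    o=ctrl.get_obs();Rt=R.from_quat(o["tcp_rot"]).as_matrix()
    p=np.array(o["tcp_pos"]);w=O+RI@np.array(iso_mm)/1000
    phi=np.degrees(np.arctan2(Rt[1,0],Rt[0,0]))-np.degrees(YAW)
    print("t",o["time"].round(2),"iso",((p-O)@RI*1000).round(1),"phi_iso",phi.round(2),"q6",o["q"][5].round(2),"F_iso",(np.array(o["wrist_force"])@RI).round(1),"w",o["gripper_width"].round(3))
    print("delta",(Rt.T@(w-p)/.4).round(4), "turn", None if phi_deg is None else (-np.radians((phi_deg-phi+180)%360-180)/.5).round(3))
E
```

Emit:
{"op": "arm_command", "data": {
  "deltas": [
    [[0.4, -0.3, -0.27], -0.5],
    [[0.628, -0.47, -0.27], -1],
    [[0.628, -0.47, -0.27], -1],
    [[0.628, -0.47, -0.27], -1],
    [[0.628, -0.47, -0.27], -1],
    [[0.628, -0.47, -0.27], -1],
    [[0.628, -0.47, -0.27], -1]
  ],
  "jaw": 0.35
}}

```text
time: 1.85
tcp_pos: [0.3621, -0.2129, 0.3018]
tcp_rot: [0.902, 0.432, 0.001, 0.001]
wrist_force: [0.4, -0.8, -1.2]
gripper_width: 0.653
gripper_force: 0.0
```

Emit:
{"op": "arm_command", "data": {
  "deltas": [
    [[0, 0, 0], -1],
    [[0, 0, 0], -1],
    [[0, 0, 0], -1],
    [[0, 0, 0], -1]
  ]
}}

```text
time: 2.25
tcp_pos: [0.3611, -0.2149, 0.3006]
tcp_rot: [0.765, 0.644, 0.0, 0.0]
wrist_force: [0.1, -0.4, 0.6]
gripper_width: 0.65
gripper_force: 0.0
```

Emit:
{"op": "arm_command", "data": {
  "deltas": [
    [[0, 0, 0], -1],
    [[0, 0, 0], -1],
    [[0, 0, 0], -1],
    [[0, 0, 0], -1]
  ]
}}

```text
time: 2.65
tcp_pos: [0.361, -0.2151, 0.3006]
tcp_rot: [0.582, 0.813, 0.0, 0.0]
wrist_force: [-0.3, -0.4, -0.8]
gripper_width: 0.647
gripper_force: 0.0
```

Emit:
{"op": "arm_command", "data": {
  "deltas": [
    [[0, 0, 0], -1],
    [[0, 0, 0], -1],
    [[0, 0, 0], -1],
    [[0, 0, 0], -1]
  ]
}}

```text
time: 3.05
tcp_pos: [0.361, -0.2151, 0.3006]
tcp_rot: [0.363, 0.932, 0.0, 0.0]
wrist_force: [0.1, -0.3, 0.0]
gripper_width: 0.649
gripper_force: 0.0
```

```bash
python3 -c "
from h import *
to([10,0,300],180)"
```

```text
Traceback (most recent call last):
  File "h.py", line 33, in to
    print("t",o["time"].round(2),"iso",((p-O)@RI*1000).round(1),"phi_iso",phi.round(2),"q6",o["q"][5].round(2),"F_iso",(np.array(o["wrist_force"])@RI).round(1),"w",o["gripper_width"].round(3))
              ^^^^^^^^^^^^^^^
AttributeError: 'float' object has no attribute 'round'
```

```bash
sed -i 's/o\["time"\].round(2)/round(o["time"],2)/; s/o\["gripper_width"\].round(3)/round(float(o["gripper_width"]),3)/' h.py; python3 -c "
from h import *
to([0,0,300],180)"
```

```text
t 3.05 iso [-213.6 -218.7  300.6] phi_iso 121.62 q6 0.21 F_iso [-0.  -0.3  0. ] w 0.649
delta [0.1857 0.7414 0.0015] turn -2.038
```

Emit:
{"op": "arm_command", "data": {
  "deltas": [
    [[0.09, 0.37, 0.0], -0.5],
    [[0.186, 0.741, 0.0], -1],
    [[0.186, 0.741, 0.0], -1],
    [[0.186, 0.741, 0.0], -1],
    [[0.186, 0.741, 0.0], -1],
    [[0.186, 0.741, 0.0], -1],
    [[0.186, 0.741, 0.0], -1],
    [[0.186, 0.741, 0.0], -1]
  ]
}}

```text
time: 3.85
tcp_pos: [0.5086, 0.0539, 0.2999]
tcp_rot: [0.123, 0.992, -0.0, -0.001]
wrist_force: [-0.2, 0.0, -0.3]
gripper_width: 0.649
gripper_force: 0.0
```

Emit:
{"op": "arm_command", "data": {
  "deltas": [
    [[0, 0, 0], -1],
    [[0, 0, 0], -1],
    [[0, 0, 0], -1],
    [[0, 0, 0], -1],
    [[0, 0, 0], -1]
  ]
}}

```text
time: 4.35
tcp_pos: [0.5077, 0.0511, 0.3009]
tcp_rot: [-0.125, 0.992, -0.0, 0.0]
wrist_force: [-0.4, -0.5, -0.5]
gripper_width: 0.649
gripper_force: 0.0
```

```bash
python3 - <<'E'
from h import *
import cv2
to([0,0,205],180)
o=ctrl.get_obs();P=ctrl.camera_params("wrist")
T=np.eye(4);T[:3,:3]=R.from_quat(o["tcp_rot"]).as_matrix();T[:3,3]=o["tcp_pos"];T=T@P["hand_eye"]
p,im=cloud("wrist",None,T=T)
for n in("isolator","handle_grip","plate_edge"):
    for r in ctrl.tip_of(n,"wrist")[:1]: print(n,round(r["score"],2),((r["xyz"]-O)@RI*1000).round(1))
cv2.imwrite("pics/w1.png",im[...,::-1])
q=(p-O)@RI*1000
f=q[(abs(q[:,0]+5)<75)&(abs(q[:,1])<90)&(q[:,2]>40)&(q[:,2]<125)]
k,c,i=ransac(f,lambda k:.85<k[2]<.95,tol=1.5)
print("n iso",k.round(3),"face dist at 0,0:",(c[2]+(c[:2]@k[:2])/k[2]).round(1),i.sum())
h=f@k-c@k
for a,b,l in((32,40,"bartop"),(7,13,"collar"),(20,32,"side/staple")):
    s=f[(h>a)&(h<b)]; print(l,len(s),s.mean(0).round(1),s.min(0).round(0),s.max(0).round(0))
E
```

```text
t 4.35 iso [  0.   -2.5 300.9] phi_iso -181.48 q6 -0.15 F_iso [-0.5 -0.3 -0.5] w 0.649
delta [0.0003 0.0063 0.2398] turn -0.052
isolator 0.88 [-2.2 -1.9 -1.1]
handle_grip 0.9 [-18.4  -0.8 113.6]
plate_edge 0.75 [ 37.6  -2.  238.8]
n iso [-0.429 -0.006  0.903] face dist at 0,0: 82.5 10144
bartop 736 [-16.7   0.  113.3] [-42.  -7.  99.] [ 12.   7. 125.]
collar 1533 [-2.4  0.3 91.6] [-71. -53.  58.] [ 50.  54. 120.]
side/staple 387 [-60.8  -0.   82.4] [-80. -13.  72.] [ 20.  13. 125.]
```

View pics/w1.png

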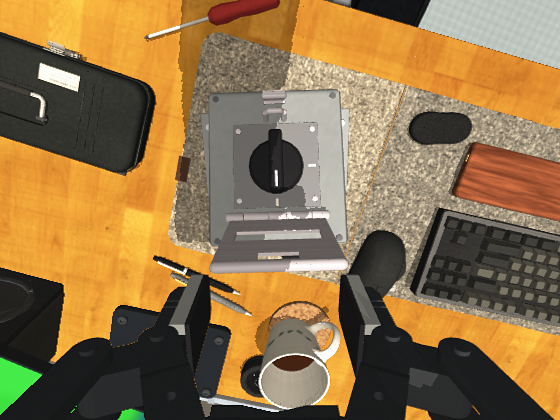

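Emit:
{"op": "arm_command", "data": {
  "deltas": [
    [[0, 0.006, 0.12], -0.05],
    [[0, 0.006, 0.24], -0.05],
    [[0, 0.006, 0.24], -0.05],
    [[0, 0.006, 0.24], -0.05]
  ]
}}

```text
time: 4.95
tcp_pos: [0.5076, 0.0548, 0.2055]
tcp_rot: [-0.137, 0.991, 0.0, -0.0]
wrist_force: [-0.2, -0.6, 0.5]
gripper_width: 0.651
gripper_force: 0.0
```

Emit:
{"op": "arm_command", "data": {
  "deltas": [
    [[-0.03, 0, 0], 0],
    [[-0.05, 0, 0], 0],
    [[-0.07, 0, 0], 0],
    [[-0.09, 0, 0], 0],
    [[-0.11, 0, 0], 0],
    [[-0.13, 0, 0], 0],
    [[-0.15, 0, 0], 0],
    [[-0.17, 0, 0], 0],
    [[-0.17, 0, 0], 0],
    [[-0.17, 0, 0], 0]
  ]
}}

```text
time: 5.95
tcp_pos: [0.5731, 0.0735, 0.2043]
tcp_rot: [-0.138, 0.99, 0.0, -0.0]
wrist_force: [0.2, 0.7, -0.2]
gripper_width: 0.651
gripper_force: 0.0
```

```bash
python3 -c "
from h import *
to([-13,0,205],180)
ctrl.snapshot('top')
for r in ctrl.tip_of('plate_edge','top')[:1]: print(round(r['score'],2),((r['xyz']-O)@RI*1000).round(1))
"
```

```text
t 5.95 iso [ 69.1   1.3 204.3] phi_iso -179.97 q6 -0.15 F_iso [ 0.4  0.6 -0.2] w 0.651
delta [ 0.2051 -0.0031 -0.0016] turn 0.001
0.81 [ 42.4  -0.5 240.7]
```

```bash
python3 -c "
from h import *
import cv2
im,_=ctrl.snapshot('scene');cv2.imwrite('pics/s2.png',cv2.resize(im[130:330,160:380,::-1],None,fx=2.6,fy=2.6))
for r in ctrl.tip_of('plate_edge','scene')[:1]: print(round(r['score'],2),((r['xyz']-O)@RI*1000).round(1))
"
```

```text
(no output)
```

View pics/s2.png

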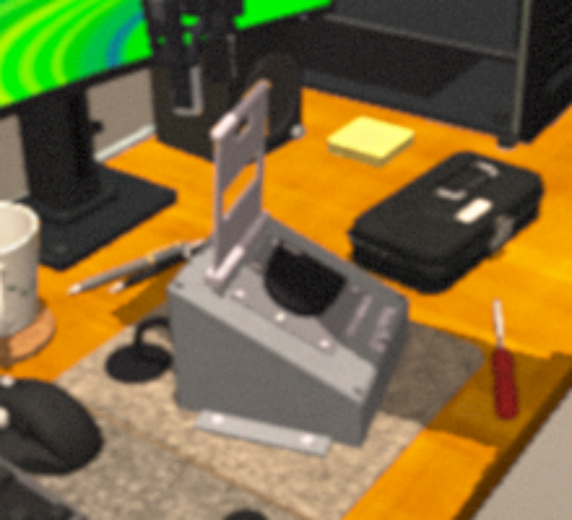

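```bash
python3 - <<'E'
from h import *
P=ctrl.camera_params("scene");K=P["camera_matrix"];E=P["extrinsics"]
def pr(q):
    w=O+RI@np.array(q)/1000;c=E[:3,:3]@w+E[:3,3];u=K@c/c[2];return ((u[0]-160)*2.6).round(),((u[1]-130)*2.6).round()
for q in([69,35,204],[69,-35,204],[38,50,239],[38,-50,239],[88,50,232],[88,-50,232],[46,50,116]): print(q,pr(q))
E
```

```text
[69, 35, 204] (np.float64(191.0), np.float64(166.0))
[69, -35, 204] (np.float64(227.0), np.float64(127.0))
[38, 50, 239] (np.float64(219.0), np.float64(138.0))
[38, -50, 239] (np.float64(268.0), np.float64(85.0))
[88, 50, 232] (np.float64(156.0), np.float64(137.0))
[88, -50, 232] (np.float64(211.0), np.float64(85.0))
[46, 50, 116] (np.float64(217.0), np.float64(279.0))
```

```bash
python3 - <<'E'
from h import *
p,_=cloud("scene");q=(p-O)@RI*1000
s=q[(q[:,0]>0)&(q[:,0]<140)&(abs(q[:,1])<70)&(q[:,2]>130)&(q[:,2]<330)]
for z in range(130,330,10):
    a=s[(s[:,2]>=z)&(s[:,2]<z+10)]
    if len(a): print(z,len(a),"x",np.percentile(a[:,0],[2,25,50,75,98]).round(),"y",np.percentile(a[:,1],[2,50,98]).round())
E
```

```text
130 75 x [46. 46. 47. 47. 49.] y [-46.  10.  50.]
140 73 x [45. 45. 46. 46. 48.] y [-47.   7.  50.]
150 81 x [44. 45. 45. 46. 47.] y [-48.   7.  50.]
160 62 x [44. 44. 45. 46. 47.] y [-49.   3.  50.]
170 25 x [42. 43. 44. 44. 46.] y [-49.  41.  50.]
180 37 x [41. 42. 43. 43. 45.] y [-47.  -1.  51.]
190 83 x [41. 42. 42. 42. 43.] y [-48.   6.  49.]
200 84 x [40. 41. 41. 41. 43.] y [-49.   4.  49.]
210 93 x [39. 40. 40. 41. 43.] y [-48.   4.  50.]
220 66 x [39. 39. 39. 40. 42.] y [-49.  18.  50.]
230 68 x [37. 37. 39. 39. 42.] y [-47.  19.  50.]
240 129 x [36. 38. 40. 43. 77.] y [-46.   4.  48.]
250 97 x [58. 62. 67. 73. 81.] y [-32. -26.  43.]
260 111 x [59. 62. 67. 73. 80.] y [-32.  32.  44.]
270 115 x [59. 62. 66. 73. 81.] y [-29.  31.  44.]
280 94 x [58. 63. 66. 73. 78.] y [-36. -26.  45.]
290 137 x [57. 58. 62. 72. 81.] y [-51.  28.  61.]
300 157 x [56. 58. 61. 73. 82.] y [-56.  40.  62.]
310 163 x [53. 57. 59. 64. 80.] y [-55.  33.  64.]
320 198 x [52. 57. 60. 66. 80.] y [-57.  29.  67.]
```

Emit:
{"op": "arm_command", "data": {
  "deltas": [
    [[0, 0, 0], 0],
    [[0, 0, 0], 0],
    [[0, 0, 0], 0],
    [[0, 0, 0], 0],
    [[0, 0, 0], 0],
    [[0, 0, 0], 0],
    [[0, 0, 0], 0]
  ],
  "jaw": 0.8
}}

```text
time: 6.9
tcp_pos: [0.5731, 0.0735, 0.2045]
tcp_rot: [-0.138, 0.99, 0.0, -0.0]
wrist_force: [0.6, 0.2, -0.1]
gripper_width: 0.201
gripper_force: 0.0
```

```bash
python3 - <<'E'
from h import *
import cv2
to([0,0,204],180)
p,_=cloud("scene");q=(p-O)@RI*1000
s=q[(q[:,0]>48)&(q[:,0]<140)&(abs(q[:,1])<80)&(q[:,2]>130)&(q[:,2]<330)]
for z in range(200,300,8):
    a=s[(s[:,2]>=z)&(s[:,2]<z+8)]
    if len(a): print(z,len(a),"x",np.percentile(a[:,0],[2,25,50,75,98]).round(),"y",np.percentile(a[:,1],[2,50,98]).round())
im,d=ctrl.snapshot("wrist")
cv2.imwrite("pics/w2.png",im[...,::-1]);
np.set_printoptions(linewidth=200)
print(d[230:400:10,180:372:12].round(3))
E
```

```text
t 6.9 iso [ 69.1   1.2 204.5] phi_iso -179.97 q6 -0.15 F_iso [ 0.6  0.  -0.1] w 0.201
delta [ 0.1727 -0.003   0.0013] turn 0.001
240 29 x [60. 63. 66. 72. 79.] y [-10.  15.  19.]
248 52 x [59. 61. 64. 69. 77.] y [-13.  16.  24.]
256 64 x [59. 61. 64. 69. 81.] y [-14.  16.  25.]
264 69 x [59. 61. 64. 71. 77.] y [-15.  18.  25.]
272 61 x [59. 61. 64. 68. 77.] y [-10.  16.  25.]
280 45 x [57. 60. 63. 66. 75.] y [-15.  -8.  26.]
288 104 x [57. 59. 61. 69. 81.] y [-33.  20.  43.]
296 108 x [57. 59. 60. 70. 81.] y [-39.  24.  48.]
[[0.153 0.153 0.152 0.152 0.152 0.152 0.153 0.153 0.153 0.153 0.153 0.153 0.153 0.152 0.153 0.153]
 [0.421 0.422 0.422 0.419 0.419 0.418 0.418 0.418 0.417 0.416 0.416 0.416 0.418 0.418 0.419 0.418]
 [0.427 0.426 0.427 0.425 0.425 0.427 0.422 0.422 0.421 0.421 0.421 0.423 0.423 0.422 0.422 0.422]
 [0.429 0.429 0.429 0.431 0.428 0.429 0.431 0.431 0.431 0.428 0.427 0.427 0.426 0.426 0.425 0.426]
 [0.422 0.425 0.435 0.434 0.435 0.155 0.155 0.433 0.435 0.436 0.154 0.435 0.435 0.431 0.43  0.416]
 [0.429 0.438 0.427 0.432 0.438 0.145 0.146 0.439 0.439 0.438 0.146 0.147 
[... 414 characters left out ...]
0.456]
 [0.446 0.447 0.115 0.115 0.115 0.114 0.14  0.436 0.416 0.411 0.126 0.114 0.113 0.115 0.462 0.459]
 [0.111 0.118 0.11  0.11  0.109 0.111 0.139 0.408 0.395 0.39  0.127 0.111 0.111 0.11  0.112 0.118]
 [0.11  0.114 0.107 0.106 0.107 0.105 0.139 0.388 0.376 0.372 0.    0.106 0.106 0.106 0.106 0.113]
 [0.109 0.11  0.102 0.102 0.096 0.103 0.397 0.369 0.359 0.358 0.129 0.095 0.095 0.102 0.102 0.109]
 [0.108 0.092 0.092 0.09  0.092 0.101 0.372 0.353 0.43  0.43  0.431 0.093 0.091 0.092 0.09  0.11 ]
 [0.109 0.089 0.088 0.089 0.088 0.1   0.359 0.428 0.435 0.435 0.435 0.089 0.089 0.089 0.089 0.088]
 [0.111 0.086 0.085 0.087 0.085 0.099 0.396 0.416 0.428 0.429 0.424 0.085 0.087 0.088 0.086 0.086]]
```

View pics/w2.png

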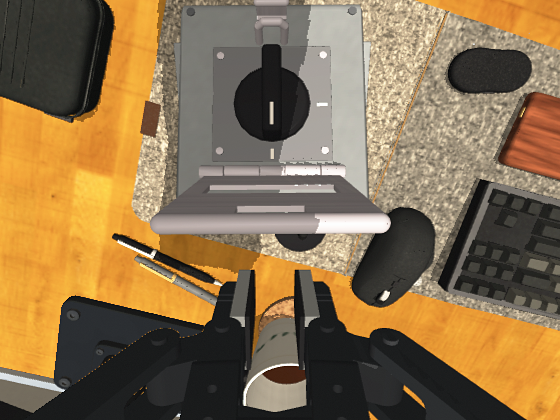

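Both cameras agree that the real fingertips are about 40 mm behind the reported TCP, so the fingers passed over the plate (edge at row 222, untouched). I'll allow for that: tip z ≈ TCP z + 40 mm. Next I go back over and push the plate open a bit to make room for the gripper.

Emit:
{"op": "arm_command", "data": {
  "deltas": [
    [[0, 0, -0.12], 0],
    [[0, -0.003, -0.15], 0],
    [[0.1, -0.003, -0.15], 0],
    [[0.18, -0.003, -0.15], 0],
    [[0.18, -0.003, -0.15], 0],
    [[0.18, -0.003, -0.05], 0],
    [[0.18, -0.003, 0.08], 0],
    [[0.18, -0.003, 0.08], 0],
    [[0.18, -0.003, 0.08], 0]
  ],
  "jaw": 0.35
}}

```text
time: 7.9
tcp_pos: [0.5042, 0.0528, 0.1729]
tcp_rot: [-0.138, 0.99, 0.0, -0.001]
wrist_force: [-0.1, 0.4, 0.5]
gripper_width: 0.648
gripper_force: 0.0
```

Emit:
{"op": "arm_command", "data": {
  "deltas": [
    [[-0.03, 0, 0], 0],
    [[-0.05, 0, 0], 0],
    [[-0.07, 0, 0], 0],
    [[-0.09, 0, 0], 0],
    [[-0.11, 0, 0], 0],
    [[-0.13, 0, 0], 0],
    [[-0.15, 0, 0], 0],
    [[-0.175, 0, 0], 0],
    [[-0.175, 0, 0], 0],
    [[-0.175, 0, 0], 0]
  ]
}}

```text
time: 8.9
tcp_pos: [0.5718, 0.0719, 0.1724]
tcp_rot: [-0.138, 0.99, 0.0, -0.0]
wrist_force: [-0.1, -0.4, -0.7]
gripper_width: 0.649
gripper_force: 0.0
```

```bash
python3 - <<'E'
from h import *
to([-13,0,160],180)
p,_=cloud("scene");q=(p-O)@RI*1000
s=q[(q[:,0]>20)&(q[:,0]<140)&(abs(q[:,1])<70)&(q[:,2]>130)&(q[:,2]<330)]
for z in range(130,260,12):
    a=s[(s[:,2]>=z)&(s[:,2]<z+12)]
    if len(a): print(z,len(a),"x",np.percentile(a[:,0],[2,25,50,75,98]).round(),"y",np.percentile(a[:,1],[2,50,98]).round())
E
```

```text
t 8.9 iso [6.740e+01 1.000e-01 1.724e+02] phi_iso -179.97 q6 -0.15 F_iso [-0.2 -0.3 -0.7] w 0.649
delta [ 2.009e-01 -1.000e-04  3.090e-02] turn 0.001
130 150 x [52. 54. 55. 56. 57.] y [-48.   4.  50.]
142 152 x [56. 58. 59. 60. 61.] y [-48.   6.  50.]
154 99 x [60. 61. 62. 63. 65.] y [-48.   4.  50.]
166 48 x [64. 66. 67. 68. 70.] y [-49.  40.  49.]
178 112 x [68. 70. 71. 72. 74.] y [-50.   7.  50.]
190 153 x [72. 73. 74. 75. 77.] y [-47.   6.  50.]
202 93 x [76. 77. 78. 79. 81.] y [-44.  28.  50.]
214 146 x [58. 65. 74. 82. 85.] y [-32.  32.  49.]
226 199 x [57. 63. 73. 85. 90.] y [-39.  32.  50.]
238 128 x [57. 61. 65. 71. 78.] y [-34.  30.  43.]
250 95 x [56. 58. 62. 69. 75.] y [-38. -28.  56.]
```

Emit:
{"op": "arm_command", "data": {
  "deltas": [
    [[0.1, 0, 0], 0],
    [[0.2, 0, 0], 0],
    [[0.2, 0, 0.08], 0],
    [[0.2, 0, 0.16], 0],
    [[0.2, 0, 0.22], 0],
    [[0.2, 0, 0.28], 0],
    [[0.2, 0, 0.285], 0],
    [[0.2, 0, 0.285], 0]
  ]
}}

```text
time: 9.75
tcp_pos: [0.4943, 0.0499, 0.0588]
tcp_rot: [-0.138, 0.99, 0.0, -0.0]
wrist_force: [0.5, -0.1, 1.3]
gripper_width: 0.651
gripper_force: 0.0
```

```bash
python3 - <<'E'
from h import *
import cv2
to([-12.5,0,57],180)
im,_=ctrl.snapshot('scene');cv2.imwrite('pics/s3.png',cv2.resize(im[140:320,190:340,::-1],None,fx=3.3,fy=3.3))
E
```

```text
t 9.75 iso [-13.2   0.   58.8] phi_iso -179.98 q6 -0.18 F_iso [ 0.5 -0.2  1.3] w 0.651
delta [-0.0018 -0.0001  0.0046] turn 0.001
```

View pics/s3.png

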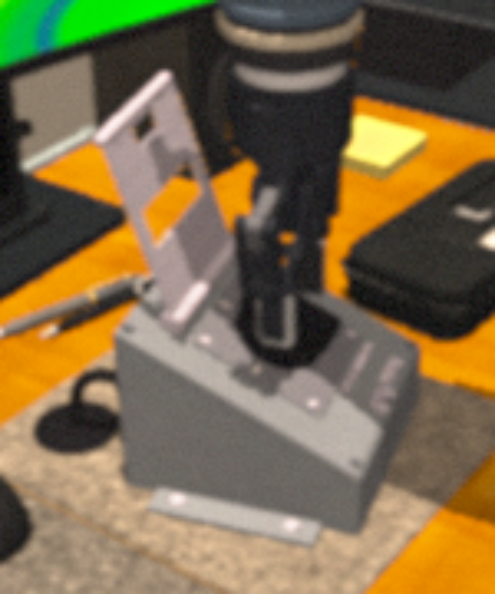

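Emit:
{"op": "arm_command", "data": {
  "deltas": [
    [[0, 0, 0], 0],
    [[0, 0, 0], 0],
    [[0, 0, 0], 0],
    [[0, 0, 0], 0],
    [[0, 0, 0], 0],
    [[0, 0, 0], 0]
  ],
  "jaw": 1.0,
  "grip_force": 45
}}

```text
time: 10.4
tcp_pos: [0.4955, 0.0495, 0.0591]
tcp_rot: [-0.138, 0.991, -0.001, 0.001]
wrist_force: [2.2, -5.5, 5.8]
gripper_width: 0.147
gripper_force: 49.2
```

Emit:
{"op": "arm_command", "data": {
  "deltas": [
    [[-0.002, 0, 0.005], 0],
    [[-0.004, 0, 0.009], 0],
    [[-0.006, 0, 0.013], 0],
    [[-0.008, 0, 0.017], 0],
    [[-0.008, 0, 0.017], 0],
    [[-0.008, 0, 0.017], 0]
  ]
}}

```text
time: 11.0
tcp_pos: [0.4981, 0.0503, 0.0531]
tcp_rot: [-0.137, 0.991, -0.001, 0.001]
wrist_force: [-3.6, -5.6, 17.5]
gripper_width: 0.154
gripper_force: 50.9
```

```bash
python3 - <<'E'
from h import *
to([-12.5,0,57],180)
E
```

```text
t 11.0 iso [-9.4 -0.7 53.1] phi_iso -180.0 q6 -0.17 F_iso [-5.  -4.4 17.5] w 0.154
delta [ 0.0078  0.0017 -0.0098] turn 0.0
```

Emit:
{"op": "arm_command", "data": {
  "deltas": [
    [[0, 0, 0], -0.15],
    [[0, 0, 0], -0.3],
    [[0, 0, 0], -0.45],
    [[0, 0, 0], -0.6],
    [[0, 0, 0], -0.6]
  ]
}}

```text
time: 11.5
tcp_pos: [0.499, 0.0488, 0.0532]
tcp_rot: [-0.284, 0.959, -0.003, 0.001]
wrist_force: [-0.9, -9.9, 13.8]
gripper_width: 0.154
gripper_force: 67.8
```

```bash
python3 - <<'E'
from h import *
to([-9.5,0,53],180);print(ctrl.get_obs()["moment"])
E
```

```text
t 11.5 iso [-9.  -2.4 53.2] phi_iso -162.76 q6 -0.48 F_iso [-3.5 -9.3 13.8] w 0.154
delta [-0.0005  0.006   0.0004] turn 0.602
[-3.28746329 -0.34321055 -0.55300131]
```

Emit:
{"op": "arm_command", "data": {
  "deltas": [
    [[0, 0, 0], 0],
    [[0, 0, 0], 0],
    [[0, 0.006, -0.006], 0],
    [[0, 0.006, -0.0125], 0],
    [[0, 0.006, -0.0125], 0]
  ],
  "jaw": 0.76,
  "grip_force": 20
}}

```text
time: 12.0
tcp_pos: [0.497, 0.052, 0.0567]
tcp_rot: [-0.284, 0.959, -0.001, 0.0]
wrist_force: [3.8, -5.5, -2.0]
gripper_width: 0.238
gripper_force: 3.5
```

```bash
python3 - <<'E'
from h import *
to([-10,0,57.5],180);print(ctrl.get_obs()["moment"])
E
```

```text
t 12.0 iso [-10.    1.3  56.7] phi_iso -162.82 q6 -0.47 F_iso [ 2.1 -6.4 -2. ] w 0.238
delta [ 0.0009 -0.0032 -0.0021] turn 0.6
[-1.32749422 -0.7664437  -0.10282642]
```

Emit:
{"op": "arm_command", "data": {
  "deltas": [
    [[0, -0.003, 0], -0.25],
    [[0, -0.003, 0], -0.5],
    [[0, -0.003, 0], -0.75],
    [[0, -0.003, 0], -1],
    [[0, -0.003, 0], -1]
  ]
}}

```text
time: 12.5
tcp_pos: [0.4972, 0.0494, 0.0567]
tcp_rot: [-0.514, 0.858, -0.002, -0.001]
wrist_force: [1.9, -13.0, 1.9]
gripper_width: 0.241
gripper_force: 6.6
```

Emit:
{"op": "arm_command", "data": {
  "deltas": [
    [[0, 0, 0], -0.25],
    [[0, 0, 0], -0.5],
    [[0, 0, 0], -0.75],
    [[0, 0, 0], -1],
    [[0, 0, 0], -1]
  ]
}}

```text
time: 13.0
tcp_pos: [0.4979, 0.0504, 0.0571]
tcp_rot: [0.71, -0.704, 0.002, 0.0]
wrist_force: [2.1, -9.0, 3.2]
gripper_width: 0.241
gripper_force: 7.6
```

```bash
python3 - <<'E'
from h import *
to([-10,0,57.5],-90);print(ctrl.get_obs()["moment"])
ctrl.snapshot("top")
for c in("top",):
  r=ctrl.cut_out("handle",c); print(len(r),r[0]["score"] if r else None)
E
```

```text
t 13.0 iso [-9.6 -0.5 57.1] phi_iso -105.32 q6 -1.48 F_iso [-0.4 -9.2  3.2] w 0.241
delta [-0.0009  0.0012 -0.001 ] turn -0.535
[-1.80665062 -0.45831464 -0.09764999]
0 None
```

Emit:
{"op": "arm_command", "data": {
  "deltas": [
    [[0, 0, 0], -0.25],
    [[0, 0, 0], -0.5],
    [[0, 0, 0], -0.7],
    [[0, 0, 0], -0.85],
    [[0, 0, 0], -0.85]
  ]
}}

```text
time: 13.6
tcp_pos: [0.497, 0.0515, 0.0572]
tcp_rot: [0.842, -0.539, 0.0, 0.0]
wrist_force: [-2.1, -4.0, 8.3]
gripper_width: 0.243
gripper_force: 21.7
```

```bash
python3 - <<'E'
from h import *
import cv2
to([-10,0,57.5],-90);print(ctrl.get_obs()["moment"])
im,_=ctrl.snapshot("wrist");cv2.imwrite('pics/w3.png',im[...,::-1])
E
```

```text
t 13.6 iso [-10.1   0.8  57.2] phi_iso -81.05 q6 -1.9 F_iso [-3.1 -3.2  8.3] w 0.243
delta [ 0.002   0.     -0.0008] turn 0.312
[-0.71946321  0.15080524 -0.54461503]
```

View pics/w3.png

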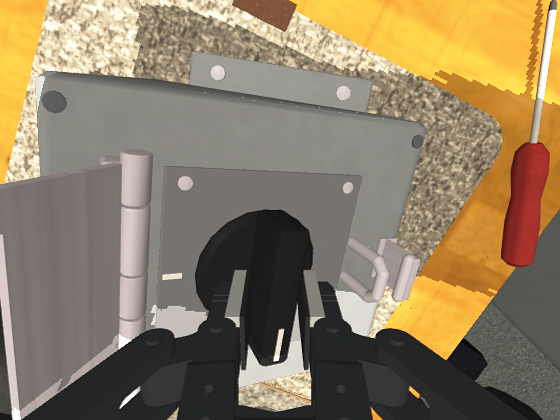

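Emit:
{"op": "arm_command", "data": {
  "deltas": [
    [[0, 0, 0], 0.15],
    [[0, 0, 0], 0.25],
    [[0, 0, 0], 0.25],
    [[0, 0, -0.02], 0.25],
    [[0, 0, -0.04], 0.25],
    [[0, 0, -0.06], 0.25],
    [[0, 0, -0.12], 0.25],
    [[0, 0, -0.2], 0.25],
    [[0, 0, -0.25], 0.25],
    [[0, 0, -0.25], 0.25]
  ],
  "jaw": 0.7
}}

```text
time: 14.65
tcp_pos: [0.499, 0.052, 0.1601]
tcp_rot: [0.807, -0.591, 0.002, -0.002]
wrist_force: [0.6, -0.2, -0.2]
gripper_width: 0.3
gripper_force: 0.0
```

```bash
cat > chk.py <<'E'
from h import *
import cv2,sys
to([-10,0,150],180)
o=ctrl.get_obs();P=ctrl.camera_params("wrist")
T=np.eye(4);T[:3,:3]=R.from_quat(o["tcp_rot"]).as_matrix();T[:3,3]=o["tcp_pos"];T=T@P["hand_eye"]
p,im=cloud("wrist",None,T=T);cv2.imwrite(sys.argv[1],im[...,::-1])
q=(p-O)@RI*1000
f=q[(abs(q[:,0]+5)<75)&(abs(q[:,1])<75)&(q[:,2]>40)&(q[:,2]<135)]
k,c,i=ransac(f,lambda k:.85<k[2]<.95,tol=1.5)
h=f@k-c@k
b=f[(h>22)&(h<45)&(f[:,0]>-45)&(f[:,0]<30)&(abs(f[:,1])<40)];hb=b@k-c@k
top=hb>np.percentile(hb,90)-2.5
t=b[top]; e=np.array([.906,0,.423]);s=t@e;s-=s.mean();y=t[:,1]-t[:,1].mean()
w=np.linalg.eigh(np.cov(s,y))[1][:,1]
print("face",k.round(3),"bar top h",np.median(hb[top]).round(1),len(t),"theta deg",np.degrees(np.arctan2(w[1],w[0])).round(1),t.min(0).round(),t.max(0).round())
E
python3 chk.py pics/w4.png
```

```text
t 14.65 iso [ -8.1   0.7 160.1] phi_iso -88.28 q6 -1.77 F_iso [ 0.6 -0.3 -0.2] w 0.3
delta [0.0017 0.005  0.0253] turn 3.202
face [-0.426 -0.01   0.905] bar top h 35.0 1601 theta deg 89.3 [-20. -32. 110.] [ -7.  31. 119.]
```

Emit:
{"op": "arm_command", "data": {
  "deltas": [
    [[0, 0, -0.12], 0.3],
    [[0, 0, -0.17], 0.6],
    [[0, 0, -0.17], 1],
    [[0, 0, -0.17], 1],
    [[0, 0, -0.17], 1]
  ],
  "jaw": 0.4
}}

```text
time: 15.2
tcp_pos: [0.4967, 0.0518, 0.224]
tcp_rot: [-0.635, 0.773, 0.0, -0.0]
wrist_force: [0.5, -0.5, 0.9]
gripper_width: 0.599
gripper_force: 0.0
```

Emit:
{"op": "arm_command", "data": {
  "deltas": [
    [[0, 0, 0], 0.3],
    [[0, 0, 0], 0.6],
    [[0, 0, 0], 1],
    [[0, 0, 0], 1]
  ]
}}

```text
time: 15.6
tcp_pos: [0.4967, 0.0518, 0.2239]
tcp_rot: [-0.423, 0.906, 0.0, -0.001]
wrist_force: [0.7, -0.7, -0.1]
gripper_width: 0.602
gripper_force: 0.0
```

Emit:
{"op": "arm_command", "data": {
  "deltas": [
    [[0, 0, 0], 0.3],
    [[0, 0, 0], 0.6],
    [[0, 0, 0], 1],
    [[0, 0, 0], 1]
  ]
}}

```text
time: 16.0
tcp_pos: [0.4966, 0.0518, 0.2239]
tcp_rot: [-0.185, 0.983, 0.0, -0.001]
wrist_force: [-0.3, -0.4, 0.1]
gripper_width: 0.605
gripper_force: 0.0
```

Emit:
{"op": "arm_command", "data": {
  "deltas": [
    [[0, 0, 0], 0.2],
    [[0, 0, 0], 0.2]
  ]
}}

```text
time: 16.2
tcp_pos: [0.4967, 0.0518, 0.224]
tcp_rot: [-0.138, 0.99, 0.0, -0.001]
wrist_force: [-0.3, -0.9, 0.7]
gripper_width: 0.598
gripper_force: 0.0
```

```bash
python3 - <<'E'
from h import *
to([118,0,228],180)
p,_=cloud("scene");q=(p-O)@RI*1000
s=q[(q[:,0]>20)&(q[:,0]<140)&(abs(q[:,1])<55)&(q[:,2]>120)&(q[:,2]<240)]
for z in range(120,260,12):
    a=s[(s[:,2]>=z)&(s[:,2]<z+12)]
    if len(a): print(z,len(a),"x",np.percentile(a[:,0],[2,50,98]).round())
E
```

```text
t 16.2 iso [-10.4   1.2 224. ] phi_iso -179.96 q6 -0.17 F_iso [-0.5 -0.8  0.7] w 0.598
delta [-0.3209 -0.0032 -0.0103] turn 0.002
120 229 x [42. 50. 54.]
132 151 x [53. 55. 58.]
144 145 x [57. 59. 62.]
156 88 x [60. 63. 66.]
168 48 x [65. 67. 71.]
180 127 x [69. 72. 74.]
192 165 x [72. 75. 78.]
204 157 x [76. 79. 82.]
216 129 x [80. 83. 86.]
228 154 x [84. 86. 91.]
```

Emit:
{"op": "arm_command", "data": {
  "deltas": [
    [[-0.1, -0.003, -0.05], 0],
    [[-0.2, -0.003, -0.05], 0],
    [[-0.32, -0.003, -0.05], 0],
    [[-0.32, -0.003, -0.01], 0],
    [[-0.32, -0.003, 0.06], 0],
    [[-0.32, -0.003, 0.125], 0],
    [[-0.32, -0.003, 0.125], 0],
    [[-0.32, -0.003, 0.125], 0]
  ]
}}

```text
time: 17.05
tcp_pos: [0.6202, 0.0856, 0.1749]
tcp_rot: [-0.139, 0.99, 0.0, -0.0]
wrist_force: [-0.8, -0.4, -0.2]
gripper_width: 0.598
gripper_force: 0.0
```

```bash
python3 - <<'E'
from h import *
to([0,0,0],180)
H=np.array([45.7,116.4])
o=ctrl.get_obs();p=(np.array(o["tcp_pos"])-O)@RI*1000
pr=None
for i,a in enumerate(range(108,-1,-6)):
    A=np.radians(a);P=H+112*np.array([-np.cos(A),np.sin(A)])+3*np.array([np.sin(A),np.cos(A)])
    t=np.array([P[0]+12,P[1]-41])
    if i%9==0: b=[p[0],p[2]] if i==0 else pr
    print(a,t.round(1),"scaled tx,tz",(-(t[0]-b[0])/400).round(3),(-(t[1]-b[1])/400).round(3)); pr=t
E
```

```text
t 17.05 iso [117.7   0.  174.9] phi_iso -179.86 q6 -0.14 F_iso [-0.9 -0.2 -0.2] w 0.598
delta [0.2938 0.0006 0.4375] turn 0.005
108 [ 95.2 181. ] scaled tx,tz 0.056 -0.015
102 [ 83.9 184.3] scaled tx,tz 0.084 -0.024
96 [ 72.4 186.5] scaled tx,tz 0.113 -0.029
90 [ 60.7 187.4] scaled tx,tz 0.142 -0.031
84 [ 49.  187.1] scaled tx,tz 0.172 -0.03
78 [ 37.3 185.6] scaled tx,tz 0.201 -0.027
72 [ 25.9 182.8] scaled tx,tz 0.229 -0.02
66 [ 14.9 178.9] scaled tx,tz 0.257 -0.01
60 [  4.3 173.9] scaled tx,tz 0.283 0.003
54 [ -5.7 167.8] scaled tx,tz 0.025 0.015
48 [-15.  160.6] scaled tx,tz 0.048 0.033
42 [-23.5 152.6] scaled tx,tz 0.07 0.053
36 [-31.1 143.7] scaled tx,tz 0.089 0.076
30 [-37.8 134. ] scaled tx,tz 0.105 0.1
24 [-43.4 123.7] scaled tx,tz 0.119 0.125
18 [-47.9 112.9] scaled tx,tz 0.13 0.153
12 [-51.2 101.6] scaled tx,tz 0.139 0.181
6 [-53.4  90.1] scaled tx,tz 0.144 0.21
0 [-54.3  78.4] scaled tx,tz 0.002 0.029
```

Emit:
{"op": "arm_command", "data": {
  "deltas": [
    [[0.056, 0, 0], 0],
    [[0.084, 0, -0.01], 0],
    [[0.113, 0, -0.02], 0],
    [[0.142, 0, -0.02], 0],
    [[0.172, 0, -0.02], 0],
    [[0.2, 0, -0.02], 0],
    [[0.23, 0, -0.015], 0],
    [[0.257, 0, -0.008], 0],
    [[0.283, 0, 0.003], 0],
    [[0.283, 0, 0.003], 0]
  ]
}}

```text
time: 18.05
tcp_pos: [0.5096, 0.0543, 0.1732]
tcp_rot: [-0.138, 0.99, 0.0, -0.001]
wrist_force: [-1.2, -0.0, -0.5]
gripper_width: 0.601
gripper_force: 0.0
```

```bash
cat > pl.py <<'E'
from h import *
to([-54,0,78],180)
for c in("scene","top"):
    p,_=cloud(c);q=(p-O)@RI*1000
    s=q[(abs(q[:,1])>41)&(abs(q[:,1])<50)&(q[:,0]<48)&(q[:,0]>-90)]
    d=s[:,[0,2]]-[45.7,116.4]; r=np.hypot(*d.T); s2=(r>40)&(r<123)&(s[:,2]>90+.466*s[:,0])
    a=np.degrees(np.arctan2(d[s2,1],-d[s2,0]))
    print(c,s2.sum(),"alpha",np.percentile(a,[10,25,50,75,90]).round(1) if s2.any() else None)
E
python3 pl.py
```

```text
t 18.05 iso [2.700e+00 1.000e-01 1.732e+02] phi_iso -179.99 q6 -0.17 F_iso [-1.2  0.3 -0.5] w 0.601
delta [ 1.415e-01 -2.000e-04  2.382e-01] turn 0.0
scene 59 alpha [60.8 61.2 61.8 62.4 63.2]
top 19 alpha [62.  62.2 62.4 62.7 63.1]
```

Plate follows (62°). Continuing down to about 6°.

Emit:
{"op": "arm_command", "data": {
  "deltas": [
    [[0.025, 0, 0.015], 0],
    [[0.048, 0, 0.033], 0],
    [[0.07, 0, 0.053], 0],
    [[0.089, 0, 0.076], 0],
    [[0.105, 0, 0.1], 0],
    [[0.119, 0, 0.125], 0],
    [[0.13, 0, 0.153], 0],
    [[0.138, 0, 0.181], 0],
    [[0.138, 0, 0.2], 0],
    [[0.138, 0, 0.2], 0]
  ]
}}

```text
time: 19.15
tcp_pos: [0.4583, 0.0397, 0.0928]
tcp_rot: [-0.138, 0.99, 0.0, -0.001]
wrist_force: [0.3, -0.3, 0.5]
gripper_width: 0.601
gripper_force: 0.0
```

```bash
python3 pl.py
```

```text
t 19.15 iso [-50.6   0.   92.8] phi_iso -179.97 q6 -0.19 F_iso [ 0.2 -0.3  0.5] w 0.601
delta [ 0.0084 -0.      0.037 ] turn 0.001
scene 158 alpha [ 8.9  9.5 10.3 11.8 14. ]
top 98 alpha [ 9.4  9.9 11.2 12.7 15.1]
```

Emit:
{"op": "arm_command", "data": {
  "deltas": [
    [[0, 0, -0.035], 0],
    [[0.03, 0, -0.04], 0],
    [[0.0635, 0, -0.04], 0],
    [[0.0635, 0, -0.02], 0],
    [[0.0635, 0, 0.01], 0],
    [[0.0635, 0, 0.035], 0],
    [[0.0635, 0, 0.06], 0],
    [[0.0635, 0, 0.085], 0],
    [[0.0635, 0, 0.11], 0],
    [[0.0635, 0, 0.11], 0]
  ]
}}

```text
time: 20.25
tcp_pos: [0.4331, 0.0327, 0.0481]
tcp_rot: [-0.138, 0.99, 0.0, -0.001]
wrist_force: [-0.2, -0.2, 0.3]
gripper_width: 0.603
gripper_force: 0.0
```

```bash
sed -i 's/90+.466/85+.466/' pl.py; python3 pl.py
```

```text
t 20.25 iso [-76.8   0.1  48.1] phi_iso -179.97 q6 -0.2 F_iso [-0.3 -0.1  0.3] w 0.603
delta [-0.0568 -0.0003 -0.075 ] turn 0.001
scene 189 alpha [-15.8 -14.6 -13.7 -12.6 -11.2]
top 14 alpha [-16.1 -15.2 -14.  -12.7   9.2]
```

Emit:
{"op": "arm_command", "data": {
  "deltas": [
    [[0, 0, 0.008], 0],
    [[0, 0, 0.014], 0],
    [[0, 0, 0.02], 0],
    [[0, 0, 0.025], 0],
    [[0, 0, 0.025], 0]
  ]
}}

```text
time: 20.85
tcp_pos: [0.4347, 0.0329, 0.0397]
tcp_rot: [-0.138, 0.99, 0.0, 0.001]
wrist_force: [1.4, 0.1, 1.5]
gripper_width: 0.602
gripper_force: 0.8
```

Emit:
{"op": "arm_command", "data": {
  "deltas": [
    [[0, 0, 0.003], 0],
    [[0, 0, 0.006], 0],
    [[0, 0, 0.009], 0],
    [[0, 0, 0.012], 0],
    [[0, 0, 0.012], 0]
  ]
}}

```text
time: 21.35
tcp_pos: [0.4348, 0.0329, 0.035]
tcp_rot: [-0.138, 0.99, 0.0, 0.001]
wrist_force: [1.7, 0.0, 3.4]
gripper_width: 0.602
gripper_force: 1.3
```

```bash
sed -i 's/85+.466/72+.466/' pl.py; python3 pl.py
```

```text
t 21.35 iso [-75.1  -0.2  35. ] phi_iso -179.97 q6 -0.2 F_iso [ 1.7 -0.4  3.4] w 0.602
delta [-0.0528  0.0004 -0.1075] turn 0.001
scene 332 alpha [-35.9 -33.  -21.4 -19.2 -17.6]
top 11 alpha [-20.9 -20.7 -19.8  -3.8  12.4]
```

Emit:
{"op": "arm_command", "data": {
  "deltas": [
    [[0, 0, 0.003], 0],
    [[0, 0, 0.006], 0],
    [[0, 0, 0.009], 0],
    [[0, 0, 0.01], 0],
    [[0, 0, 0.01], 0]
  ]
}}

```text
time: 21.95
tcp_pos: [0.4332, 0.0327, 0.0309]
tcp_rot: [-0.138, 0.99, 0.0, -0.001]
wrist_force: [-2.9, -0.5, 11.5]
gripper_width: 0.597
gripper_force: 5.5
```

Emit:
{"op": "arm_command", "data": {
  "deltas": [
    [[0, 0, 0.002], 0],
    [[0, 0, 0.004], 0],
    [[0, 0, 0.006], 0],
    [[0, 0, 0.006], 0]
  ]
}}

```text
time: 22.35
tcp_pos: [0.4335, 0.0327, 0.0299]
tcp_rot: [-0.138, 0.99, 0.0, 0.0]
wrist_force: [-10.0, -2.2, 32.9]
gripper_width: 0.599
gripper_force: 16.7
```

Emit:
{"op": "arm_command", "data": {
  "deltas": [
    [[0, 0, -0.02], 0],
    [[0, 0, -0.1], 0],
    [[0.05, 0, -0.25], 0],
    [[0.05, 0, -0.3], 0],
    [[0.05, 0, -0.3], 0],
    [[0.05, 0, -0.3], 0]
  ]
}}

```text
time: 22.95
tcp_pos: [0.4148, 0.0272, 0.1485]
tcp_rot: [-0.138, 0.99, -0.0, 0.0]
wrist_force: [-0.0, -0.7, -0.2]
gripper_width: 0.601
gripper_force: 0.0
```

```bash
python3 - <<'E'
from h import *
import cv2
to([-120,0,160],180)
o=ctrl.get_obs();P=ctrl.camera_params("wrist")
T=np.eye(4);T[:3,:3]=R.from_quat(o["tcp_rot"]).as_matrix();T[:3,3]=o["tcp_pos"];T=T@P["hand_eye"]
S={}
S["wrist"],im=cloud("wrist",None,T=T);S["scene"],_=cloud("scene");S["top"],_=cloud("top")
cv2.imwrite("pics/w5.png",im[...,::-1])
for c,p in S.items():
    q=(p-O)@RI*1000; e=np.array([.906,0,.423]);n=np.array([-.423,0,.906])
    s=q@e-82*.423;h=q@n-82*.906
    for a,b,l in((-60,-40,"low"),(20,45,"high"),(-80,-62,"edge")):
        m=(s>a)&(s<b)&(abs(q[:,1])>34)&(abs(q[:,1])<48)&(h>-5)&(h<45)
        f=(s>a)&(s<b)&(abs(q[:,1])>56)&(abs(q[:,1])<70)&(h>-12)&(h<12)
        print(c,l,m.sum(),"h plate",np.percentile(h[m],[10,50,90]).round(1) if m.any() else 0,"h face",np.median(h[f]).round(1) if f.any() else 0)
for c in("top","scene","wrist"):
    for r in ctrl.tip_of("plate_edge",c)[:1]: print(c,round(r["score"],2),((r["xyz"]-O)@RI*1000).round(1))
E
```

```text
t 22.95 iso [-95.9  -0.2 148.5] phi_iso -179.98 q6 -0.21 F_iso [-0.2 -0.7 -0.2] w 0.601
delta [ 0.0603  0.0004 -0.0288] turn 0.001
wrist low 970 h plate [15.9 16.8 17.7] h face -0.3
wrist high 1320 h plate [15.7 16.7 17.6] h face -0.4
wrist edge 781 h plate [-0.9 18.5 21.4] h face -0.2
scene low 138 h plate [-0.  15.9 17.9] h face -0.2
scene high 166 h plate [ 0.7 15.9 17.7] h face -0.5
scene edge 80 h plate [-1.   0.8 21. ] h face 0.1
top low 3 h plate [17.9 18.3 19.3] h face 1.1
top high 7 h plate [15.1 16.6 19. ] h face 0.4
top edge 7 h plate [18.5 21.1 22.9] h face 0.4
top 0.53 [172.9 144.1   2.3]
scene 0.37 [174.5 144.8  -1.3]
```

View pics/w5.png

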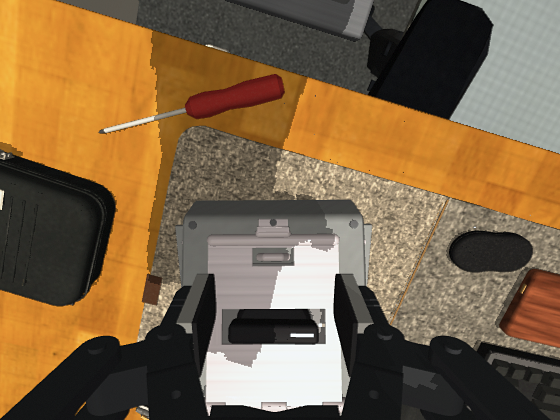

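The plate lies parallel to the face, about 16.8 mm above it at both the upper and lower part. The clip is over the edge at (272,228), the staple shows through its slot, and the bar lies across in its slot at (273,330). The arm is clear.

```bash
python3 -c "
from rig import ctrl
print(ctrl.hand_in())"
```

```text
the job is handed in; nothing more can be done
None
```

The isolator handle is turned to off and has sprung back out, and the lock plate lies flat, to my measurement snapped under its clip and ready for your padlock; the last press reached about 33 N, more than the 5 to 10 N the clip needs, and I tilted the plate back a little first to make room for the gripper.

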